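Load the spray washer with a filter bowl, shut the lid and clamp it

TASK

Load the bench-top spray washer with the bare aluminium filter bowl, which lies draining on a cradle: set it down gently, mouth down over the brass spray post, so that its rim stands on the wire rack. Then close the lid fully without slamming it, and press the red clamp handle all the way down so the lid is clamped. Leave the blue bowl and everything else on the bench where it is.

Things in the scene. Friction and masses are not known exactly. Their poses are not given: they have to be found in the camera images.
- bowl: Bare aluminium filter bowl: round cup, 60 mm outer diameter, 80 mm long, wall 4 mm (bore 52 mm, 74 mm deep), about 0.2 kg; a 22 mm brass boss stands 10 mm out of its closed end. Origin on its axis, midway along the 80 mm; own +x points out of the open mouth (at +40 mm). Starts draining on a cradle: mouth roughly away from the robot and 18 degrees below level, origin 68 mm above the bench.
- bowl_mouth (a point): Centre of the aluminium bowl's open mouth, in the plane of its rim.
- blue_bowl: A second bowl of the same shape and size, blue, lying the same way on the other cradle; to be left alone. The two cradles swap places between episodes.
- cradle_a: Grey drain cradle fixed under the aluminium bowl: base plate 100 x 78 mm, 18 mm thick, two white V saddles at 12 to 32 mm and -37 to -25 mm along the bowl's x (tops 14 mm below the bowl's axis, 34 mm to either side) and a small stop at the lowest edge of the mouth; lift the bowl straight up. Origin under its centre; x runs towards the mouth.
- cradle_b: The same drain cradle under the blue bowl.
- washer: The spray washer, a blue steel tank fixed to the bench, 210 mm deep (x) by 260 mm wide (y), walls 6 mm, rim 120 mm above the bench; inner floor at 14 mm. Origin on the bench under its centre; its -x is the front (towards the robot), +y the left side. A clamp bracket stands out 62 mm from its right side (-y).
- post_seat (a point): Foot of the brass spray post at the level of the wire rack's top (22 mm above the bench), 12 mm behind the washer's centre. The post is 28 mm thick for 40 mm and then tapers to 12 mm; its tip is 50 mm above this point. Seated, the bowl's rim rests on the rack, so bowl_mouth is at the height of this point; the boss is then 8 mm under the closed lid.
- lid_hinge (a point): Point in the middle of the lid's hinge line, which runs along the washer's y at the back edge of its rim (105 mm behind the washer's centre, 120 mm above the bench).
- lid_handle (a point): Middle of the black lid handle, a round bar 12 mm thick and 100 mm long parallel to the washer's y, 248 mm from the hinge line (when closed: 38 mm in front of the lid's front edge and 126 mm above the bench; clear gap bar to edge 32 mm, between two posts 100 mm apart). It turns about the hinge line with the lid.
- lid (a joint): Lid opening angle in rad: 0 closed, 1.25 its stop. The lid is a flat plate 210 x 260 x 12 mm, about 0.45 kg. It starts open by 0.95 to 1.15, leaning over the tank, and a stiff friction hinge keeps it where it is left; 1 to 3 N at the handle closes it, about 5 N opens it.
- clamp_pivot (a point): Pivot of the toggle clamp's handle, on the bracket at the washer's right side: 45 mm in front of the washer's centre, 174 mm to its right, 138 mm above the bench. The axis runs along the washer's x.
- clamp_grip (a point): Middle of the red grip of the clamp handle (grip 74 mm long, 16 x 16 mm section), 80 mm from the pivot; its end is 117 mm from the pivot. Clamped, the handle lies level and points to the washer's -y. Open, it stands up, and so does the steel hold-down arm 28 mm to the left of the pivot, up to 205 mm above the bench and clear of the lid.
- clamp (a joint): Clamp handle angle in rad: 0 fully down, handle level and the arm pressing on the lid; it grows as the handle is raised, 1.1 at its stop. It stays where it is left; 2 to 4 N at the grip moves it.
- spray_bottle: White plastic spray bottle with a red head, 64 mm diameter, 199 mm high, loose, standing in between. Origin under its centre. Leave alone.
- red_dish: Red plastic dish, 100 mm across, 30 mm high, loose. Leave alone.
- end_cover: Brass-coloured cast end cover, a disc 124 mm across, 30 mm high at its hub, loose. Leave alone.
- screwdriver: Screwdriver, 190 mm long, lying on the bench, loose. Leave alone.
- rotor: Small steel rotor, 72 mm across, 52 mm high, loose. Leave alone.
- jar: Amber jar with a black cap, 68 mm across, 85 mm high, loose. Leave alone.
Mind the look-alikes: they are no part of the job. What is shaped like the bowl but green is not meant.

How it is judged:
On the way, in this order (a step that is already met when the one before it is completed fails the run):
1. the aluminium bowl stands mouth down over the spray post, rim on the rack, let go (z of bowl_mouth in the frame of post_seat below 0.005 m and horizontal distance between bowl_mouth and post_seat below 0.015 m and angle between bowl's own x axis and vertical above 3.04 rad and contact force between the fingers and bowl below 0.2 N), for 0.2 s.
2. the lid is fully closed (value of joint lid below 0.03 rad), for 0.2 s.
3. the clamp handle is all the way down (value of joint clamp below 0.06 rad), for 0.2 s.
At the end, for the whole second after the job is handed in: The aluminium bowl is at rest mouth down over the spray post (rim within 5 mm of the rack, within 15 mm of the post's axis, upright within about 0.1 rad), the lid is closed to within 0.03 rad and the clamp handle is down to within 0.06 rad (z of bowl_mouth in the frame of post_seat below 0.005 m and horizontal distance between bowl_mouth and post_seat below 0.015 m and angle between bowl's own x axis and vertical above 3.04 rad and linear speed of bowl below 0.02 m/s and value of joint lid below 0.03 rad and value of joint clamp below 0.06 rad); the robot touches nothing.
It fails at once if the aluminium bowl is dropped onto the rack (faster than 0.45 m/s just above it) (horizontal distance between bowl_mouth and post_seat below 0.05 m and z of bowl_mouth in the frame of post_seat below 0.05 m and linear speed of bowl above 0.45 m/s).
It fails at once if the lid is slammed (shut at more than 2 rad/s) (value of joint lid below 0.3 rad and velocity of joint lid below -2 rad/s).
It fails at once if the blue bowl or another thing on the bench is shifted by more than 30 mm (distance of any of blue_bowl, spray_bottle, red_dish, end_cover, screwdriver, rotor, jar from where it was at the start of the episode above 0.03 m).
It fails at once if the spray bottle is knocked over (angle between spray_bottle's own z axis and vertical above 0.5 rad).
It also fails if it takes over 72 s, if anything falls off the work surface, if the arm or the gripper's body presses on something with over 40 N, if the wrist force passes 120 N, or if a joint passes its speed limit or range.

ROBOT

A 6-joint arm with a two-finger parallel gripper is mounted at the origin on the work surface. World frame = base frame: x ahead of the robot, y to its left, z up, the work surface at z = 0. Lengths are in m, angles in rad, forces in N, time in s.
With the tool pointing down it reaches from about 0.3 to 0.825 m from the base axis. Payload 5.4 kg.
Tool frame: the origin (TCP) lies midway between the tips of the shut fingers; the grasp point (between the pads) lies 19 mm behind it (tcp_to_grasp is the distance from the TCP to the grasp point, in m); z points along the fingers, x is the direction in which the jaws open and shut, and the axes are right-handed (so a half turn about z gives the same grasp; the last joint's range is limited). The gripper opens to 92 mm and grips with 3 to 60 N. Pads are 20 mm wide; open, the fingers measure 128 mm over their backs; the gripper's body (75 mm by 189 mm) begins 69 mm behind the grasp point.
Start: joints at [1.074, 0.158, 1.597, -0, 1.386, -0.21], TCP at [0.163, 0.551, 0.215] pointing down, gripper open.
Joint ranges: [-2.91, 2.91], [-0.94, 2.29], [0.18, 2.7], [-1.29, 4.43], [0.17, 2.64], [-3, 3]. Speed limits (rad/s): [2.57, 2.57, 3.14, 3.14, 3.14, 3.14].

INTERFACE

Orientations are given as a rotation vector (axis times angle).
In Python, from rig import * gives the robot as it stands.
- The arm moves only by the tool step_arm, never from a script. Its argument "targets" is a list of rows, each a list of 7 numbers: the closure, from -1 (fully open) to 1 (shut), then the shift along the world's x, y, z in cm, then the turn, a rotation vector about the world's x, y, z in rad. A call has 1 to 10 rows; each row is the pose to reach, as a shift and turn from the pose measured when the call began; what a row does not reach only later rows make up. A row lasts 1/10 s, in which the tool goes at most 50 mm and 8.59 degrees, less where a joint would pass 70% of its speed; a pose out of reach is approached as far as the arm can. A call with a gripper value outside its range is refused whole. The fingers move at their own pace and stop on an object; "newtons" is the grip in N (left out, the last holds). Time passes only in rows, so rows that repeat a pose let the fingers close. It gives the time, the measured TCP pose, the force and the opening at its end, in the units of the state.
- get_obs(): the state, without advancing time (a new reading comes with each control period).
- capture(name): name is "scene" or "top"; returns (picture, depth): 400x640x3 uint8, blue, green, red; 400x640 float32, m along the optical axis (not along the pixel's ray), 0 where there is no reading.
- get_calibration(name): a dict with "K" (3x3 intrinsics, pixels), "cam_to_world" (4x4, takes a point from camera to world coordinates). Camera axes: x right, y up, looking along -z (the intrinsics and any distortion apply to the point x, -y, -z); pixel columns grow to the right and rows downward; lengths in m; the calibration is good to about 2 mm. A picture is of the moment at which its call begins. get_calibration takes no time and is no camera call.
- sign_off(): hands the job in, once; it reports no verdict.
The state is a dict: "time_s": time; "q": joint angles; "qvel": joint speeds; "tau": joint torques, N m; "eef_pos": TCP position; "tool_rot": TCP orientation; "wrist_force": force on the tool from outside, world axes, zero at the start; "wrist_torque": the same for the moment, N m; "width": finger opening in m.
Only numpy, scipy, OpenCV 4.12 (cv2) and the standard library are available. Lean on these libraries where they do the work, as an engineer would, in place of code of your own. Each camera call takes 0.05 s, during which the arm holds its last target. There are 200 camera calls.

## Working session

There is one attempt and no reset: what is moved stays moved. The work goes in short steps, Python scripts to look and compute and a tool call to move; the robot and the scene stay as the last step left them, time stands still between calls to the robot, and variables do not carry over. Pictures are saved under pics/ and viewed, about 8 in all and at most 12, crops included, and the job is handed in when it is done.

Besides the shell and the picture viewer there is one more tool, called as name([rows], argument=value, ...), one row to a line, values as JSON. step_arm: Moves the arm, as the interface text tells. Its arguments: {"type":"object","properties":{"targets":{"type":"array"},"newtons":{"type":"number"}},"required":["targets"]}

```bash
mkdir -p pics; ls; cat > h.py <<'E'
from rig import *
import numpy as np, cv2
from scipy.spatial.transform import Rotation as R
def cloud(n,d):
    c=get_calibration(n);K=np.array(c["K"]);T=np.array(c["cam_to_world"])
    v,u=np.mgrid[0:400,0:640]
    p=np.stack([(u-K[0,2])/K[0,0]*d,-(v-K[1,2])/K[1,1]*d,-d],-1)
    return p@T[:3,:3].T+T[:3,3]
E
python3 - <<'E'
from h import *
for n in("scene","top"):
    im,d=capture(n);np.savez(n+"0.npz",im=im,d=d);cv2.imwrite(f"pics/{n}0.png",im)
    c=get_calibration(n);print(n,{k:np.round(v,3).tolist() if not isinstance(v,str) else v for k,v in c.items()})
o=get_obs();print(o)
E
```

```text
pics
scene {'K': [[380.203, 0.0, 320.298], [0.0, 380.203, 208.369], [0.0, 0.0, 1.0]], 'cam_to_world': [[-0.54, -0.648, 0.538, 1.196], [0.842, -0.404, 0.358, 0.427], [-0.014, 0.646, 0.763, 1.067], [0.0, 0.0, 0.0, 1.0]]}
top {'K': [[438.016, 0.0, 325.759], [0.0, 438.016, 202.027], [0.0, 0.0, 1.0]], 'cam_to_world': [[-0.013, 0.999, -0.051, 0.453], [-1.0, -0.013, 0.006, -0.032], [0.005, 0.051, 0.999, 1.489], [0.0, 0.0, 0.0, 1.0]]}
{'time_s': 0.1, 'q': array([ 1.07391721e+00,  1.58978003e-01,  1.59807006e+00, -6.95432811e-06,
        1.38623359e+00, -2.10082869e-01]), 'qvel': array([-5.94463357e-04, -1.82181472e-03, -1.77928421e-03, -1.50702676e-03,
       -5.91252029e-06,  9.77325320e-04]), 'tau': array([-1.61358635e-04, -3.86506820e+01, -3.22957850e+01,  7.03325006e-02,
        3.40301811e-02, -5.68245252e-05]), 'eef_pos': array([0.16239583, 0.55100575, 0.21374006]), 'tool_rot': array([ 2.51552757e+00,  1.88075484e+00, -2.40438327e-03]), 'wrist_force': array([ 0.32974712, -0.2327622 ,  0.48276091]), 'wrist_torque': array([0.04930012, 0.01493973, 0.01675387]), 'width': 0.09169065530546731}
```

View pics/scene0.png

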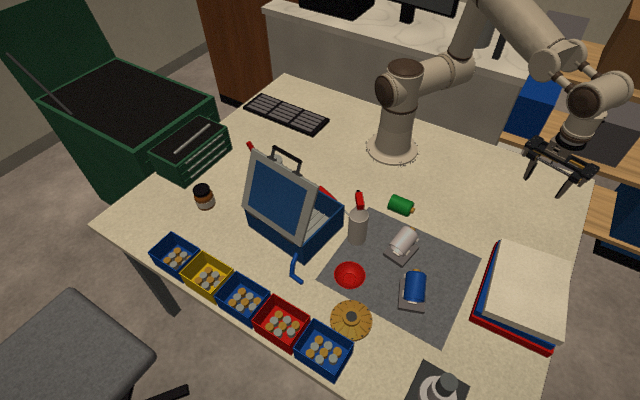

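View pics/top0.png

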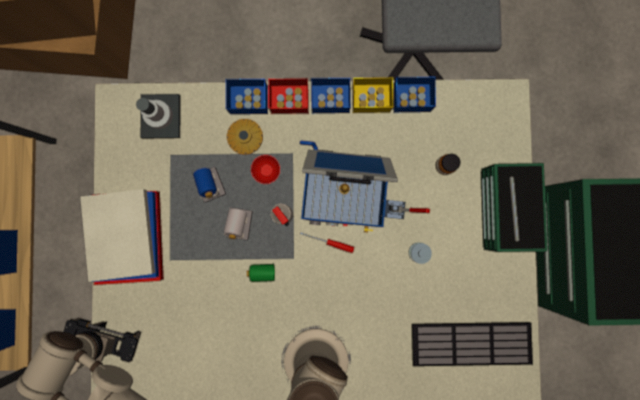

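The bowl lies at about (238,222) in the top view, with the blue bowl at (205,182). The washer is around (345,190) with its post tip at (345,187), and the clamp's red grip is at (420,210). Next I measure these using depth.

```bash
python3 - <<'E'
from h import *
a=np.load("top0.npz");im,d=a["im"],a["d"];P=cloud("top",d)
b=np.load("scene0.npz");im2,d2=b["im"],b["d"];P2=cloud("scene",d2)
c1=cv2.resize(im[130:260,160:330],None,fx=3.4,fy=3.4,interpolation=2)
c1b=cv2.resize(im[130:260,290:440],None,fx=3.4,fy=3.4,interpolation=2)
cv2.imwrite("pics/c1.png",cv2.resize(np.hstack([c1,c1b]),(800,325)))
cv2.imwrite("pics/c2.png",cv2.resize(im2[140:320,230:440],None,fx=3.2,fy=3.2,interpolation=2))
# bench check
for uv in((200,300),(250,330)):print("bench",uv,P[uv[1],uv[0]])
# bowl: points z>0.05 in crop
def seg(P,im,u0,v0,u1,v1,zmin,name):
    s=np.zeros((400,640),bool);s[v0:v1,u0:u1]=1
    m=s&(P[...,2]>zmin)&(P[...,2]<.5);q=P[m]
    print(name,len(q),"mean",q.mean(0).round(4),"min",np.percentile(q,2,0).round(3),"max",np.percentile(q,98,0).round(3));return q,m
q,m=seg(P,im,220,200,256,245,.06,"bowl")
for nm,(u0,v0,u1,v1) in{"bowl":(215,198,258,246),"blue":(190,162,228,205)}.items():
    s=P[v0:v1,u0:u1].reshape(-1,3);h=s[s[:,2]>.075]
    print(nm,len(h),h.mean(0).round(4));w,V=np.linalg.eigh(np.cov((h-h.mean(0)).T));print(w,V[:,2].round(3))
hsv=cv2.cvtColor(im,cv2.COLOR_BGR2HSV)
red=((hsv[...,0]<8)|(hsv[...,0]>172))&(hsv[...,1]>140)&(hsv[...,2]>70)
n,l,st,ce=cv2.connectedComponentsWithStats(red.astype(np.uint8))
for i in range(1,n):
    if st[i,4]>15 and st[i,0]>240:print("red",ce[i].round(1),st[i],np.median(P[l==i],0).round(3),P[l==i].min(0).round(3),P[l==i].max(0).round(3))
hs2=cv2.cvtColor(im2,cv2.COLOR_BGR2HSV)
E
```

```text
bench (200, 300) [0.20613493 0.38492103 0.00438523]
bench (250, 330) [ 0.10335259  0.21884023 -0.00092282]
bowl 526 mean [0.4591 0.251  0.0907] min [0.415 0.224 0.065] max [0.503 0.282 0.108]
bowl 495 [0.459  0.2492 0.1064]
[0.00024095 0.0006391  0.02042417] [-0.007 -0.2    0.98 ]
blue 486 [0.5895 0.3442 0.1065]
[0.00023483 0.00063066 0.02169671] [-0.102 -0.265  0.959]
red [286.   94.6] [268  79  40  31 692] [0.901 0.098 0.007] [ 0.453 -0.032 -0.005] [0.935 0.145 1.489]
red [265.  168.9] [251 155  29  29 660] [0.645 0.164 0.014] [ 0.453 -0.032 -0.003] [0.694 0.209 1.489]
red [279.9 215.2] [272 207  17  17 141] [0.483 0.096 0.2  ] [ 0.453 -0.032  0.128] [0.507 0.119 1.489]
red [419.5 209.8] [409 208  21   5  86] [ 0.493 -0.313  0.219] [ 0.485 -0.336  0.181] [ 0.499 -0.288  0.242]
red [340.3 245.5] [327 239  27  14 173] [ 0.384 -0.086  0.024] [ 0.36  -0.13   0.009] [ 0.453 -0.032  1.489]
```

View pics/c1.png

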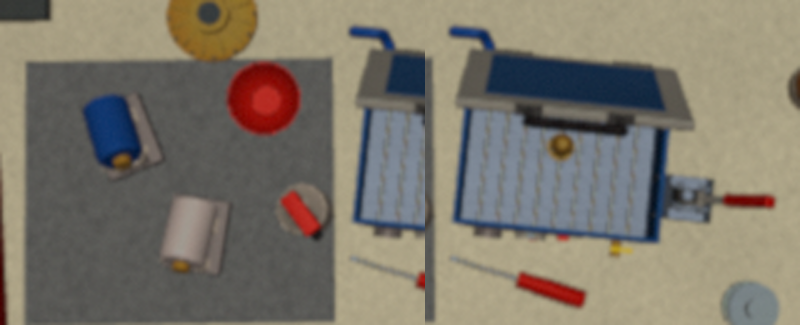

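View pics/c2.png

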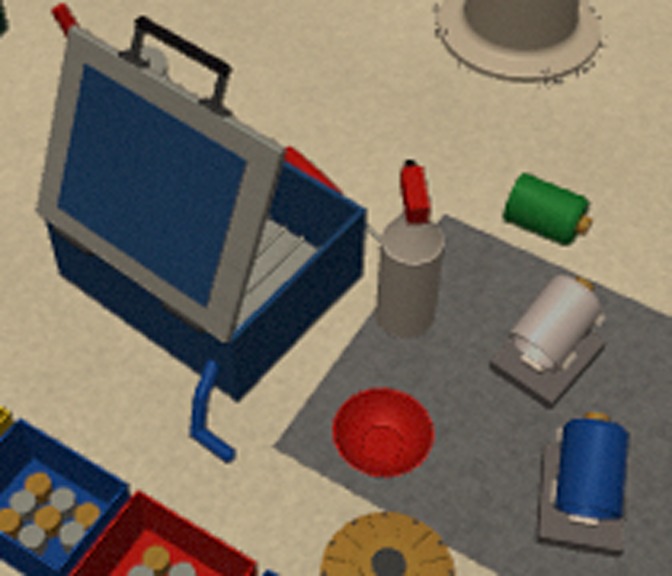

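Crops: the bowl's boss faces the robot and the mouth faces +x. The tank's front rim corners are at about (302.4,218) and (382.8,226), the post tip at about (344,188.8). The spray bottle stands between bowl and washer.

```bash
cat >> h.py <<'E'
def ray(n,u,v,z):
    c=get_calibration(n);K=np.array(c["K"]);T=np.array(c["cam_to_world"])
    r=T[:3,:3]@np.array([(u-K[0,2])/K[0,0],-(v-K[1,2])/K[1,1],-1]);o=T[:3,3]
    return o+r*(z-o[2])/r[2]
E
python3 - <<'E'
from h import *
from scipy.optimize import least_squares
a=np.load("top0.npz");im,d=a["im"],a["d"];P=cloud("top",d)
b=np.load("scene0.npz");im2,d2=b["im"],b["d"];P2=cloud("scene",d2)
z=P[...,2];z[d==0]=-1; P2[...,2][d2==0]=-1
def near(P,im,c):
    m=(np.hypot(P[...,0]-c[0],P[...,1]-c[1])<.055)&(P[...,2]>.064)&(P[...,2]<.13)
    return P[m],im[m].astype(int)
for nm,c in{"alu":(.459,.251),"blue":(.59,.345)}.items():
    for tag,(PP,I) in{"top":(P,im),"scene":(P2,im2)}.items():
        q,col=near(PP,I,c)
        al=np.radians(18)
        def f(x):
            a=np.array([np.cos(al)*np.cos(x[3]),np.cos(al)*np.sin(x[3]),-np.sin(al)])
            w=q-[c[0],x[0],x[1]];w=w-np.outer(w@a,a);return np.linalg.norm(w,axis=1)-.03
        r=least_squares(lambda x:f([x[0],x[1],0,x[2]]),[c[1],.068,0],loss="soft_l1",f_scale=.002)
        x=r.x;ax=np.array([np.cos(al)*np.cos(x[2]),np.cos(al)*np.sin(x[2]),-np.sin(al)]);p0=np.array([c[0],x[0],x[1]])
        on=abs(f([x[0],x[1],0,x[2]]))<.004
        t=(q-p0)[on]@ax
        print(nm,tag,len(q),on.sum(),"yaw",x[2].round(3),"extent",np.percentile(t,[1,99]).round(3),"centre@extentmid",(p0+ax*np.percentile(t,[1,99]).mean()).round(4),"z=.068 at",(p0+ax*(x[1]-.068)/np.sin(al)).round(4))
# washer
fl=ray("top",302.4,218,.12);fr=ray("top",382.8,226,.12);pt=ray("top",344,188.8,.072)
e=(fr-fl)[:2];print("front",fl,fr,np.linalg.norm(e),"yaw",np.arctan2(-e[1],-e[0])-np.pi/2,"post",pt)
print("post depth pts",P[187:191,342:347].reshape(-1,3)[:,2].round(3).reshape(4,5))
# washer rim points
m=(abs(P[...,2]-.12)<.008)&(P[...,0]>.35)&(P[...,0]<.65)&(P[...,1]>-.22)&(P[...,1]<.1)
q=P[m];print("rim",len(q));np.save("rim.npy",q);v,u=np.nonzero(m)
fr_=m&(np.indices(m.shape)[0]>212);print("front pts");s=P[fr_];k=np.polyfit(s[:,1],s[:,0],1);print(len(s),k,s[:,1].min(),s[:,1].max())
for vv in range(155,222,6):
    uu=u[v==vv];print(vv,[P[vv,x].round(3).tolist() for x in uu[[0,-1]]] if len(uu) else None)
# red grip in both views
for PP,I in((P,im),(P2,im2)):
    h=cv2.cvtColor(I,cv2.COLOR_BGR2HSV);r=((h[...,0]<8)|(h[...,0]>172))&(h[...,1]>140)&(h[...,2]>60)
    r&=(PP[...,2]>.13)&(PP[...,2]<.28)&(PP[...,1]<-.2)&(PP[...,1]>-.4)
    if r.any():
        q=PP[r];print("grip",len(q),q.mean(0).round(3),np.percentile(q,3,0).round(3),np.percentile(q,97,0).round(3))
# lid handle: dark, high
for PP,I in((P,im),(P2,im2)):
    m=(I.max(-1)<60)&(PP[...,2]>.22)&(PP[...,2]<.4)&(PP[...,0]>.4)&(PP[...,0]<.75)&(abs(PP[...,1]+.07)<.12)
    if m.any():q=PP[m];print("handle",len(q),q.mean(0).round(3),np.percentile(q,3,0).round(3),np.percentile(q,97,0).round(3))
E
```

```text
alu top 516 397 yaw -0.179 extent [-0.039  0.039] centre@extentmid [0.4588 0.2553 0.0688] z=.068 at [0.4612 0.2548 0.068 ]
alu scene 457 421 yaw -0.162 extent [-0.032  0.044] centre@extentmid [0.4642 0.2556 0.0669] z=.068 at [0.461  0.2562 0.068 ]
blue top 520 389 yaw 0.356 extent [-0.037  0.04 ] centre@extentmid [0.5914 0.3521 0.0683] z=.068 at [0.5921 0.3524 0.068 ]
blue scene 567 524 yaw 0.371 extent [-0.031  0.045] centre@extentmid [0.5962 0.353  0.0673] z=.068 at [0.5942 0.3522 0.068 ]
front [0.47455057 0.03358169 0.12      ] [ 0.44636142 -0.21717573  0.12      ] 0.25233690100491024 yaw -0.11194604259898022 post [ 0.5682621 -0.1000336  0.072    ]
post depth pts [[0.074 0.077 0.072 0.069 0.073]
 [0.069 0.076 0.076 0.071 0.071]
 [0.069 0.071 0.07  0.068 0.07 ]
 [0.067 0.069 0.068 0.07  0.069]]
rim 306
front pts
208 [0.07477308 0.46938678] -0.21886225699366518 0.09984906468687688
155 None
161 None
167 None
173 None
179 [[0.597, 0.024, 0.118], [0.597, 0.021, 0.12]]
185 [[0.578, 0.028, 0.116], [0.578, 0.024, 0.122]]
191 [[0.559, 0.031, 0.123], [0.559, 0.025, 0.115]]
197 [[0.54, 0.031, 0.125], [0.54, 0.028, 0.121]]
203 [[0.522, 0.034, 0.119], [0.521, 0.031, 0.125]]
209 [[0.503, 0.075, 0.126], [0.499, -0.219, 0.121]]
215 [[0.484, 0.072, 0.126], [0.481, -0.219, 0.119]]
221 [[0.465, -0.018, 0.115], [0.462, -0.217, 0.126]]
grip 86 [ 0.493 -0.312  0.216] [ 0.485 -0.334  0.184] [ 0.499 -0.291  0.241]
grip 40 [ 0.495 -0.321  0.229] [ 0.487 -0.334  0.217] [ 0.501 -0.312  0.238]
handle 211 [ 0.573 -0.103  0.342] [ 0.561 -0.159  0.314] [ 0.592 -0.048  0.357]
handle 219 [ 0.582 -0.086  0.334] [ 0.566 -0.157  0.269] [0.622 0.025 0.355]
```

```bash
cat >> h.py <<'E'
def tool(psi,t,s=1):   # tool tilted t from down towards heading psi; jaws at psi+s*90deg
    z=np.array([np.sin(t)*np.cos(psi),np.sin(t)*np.sin(psi),-np.cos(t)]);x=s*np.array([-np.sin(psi),np.cos(psi),0])
    return np.stack([x,np.cross(z,x),z],1)
def delta(p,Rg,n=""):
    o=get_obs();R0=R.from_rotvec(o["tool_rot"]);r=(R.from_matrix(Rg)*R0.inv()).as_rotvec()
    print(n,"cm",((np.array(p)-o["eef_pos"])*100).round(2),"rot",r.round(3),"deg",np.degrees(np.linalg.norm(r)).round(1))
E
python3 - <<'E'
from h import *
O=np.array([.461,.2555,.068]);psi=-.17;al=np.radians(18);t=np.radians(36)
a=np.array([np.cos(al)*np.cos(psi),np.cos(al)*np.sin(psi),-np.sin(al)])
Rg=tool(psi,t);tcp=O-.012*a+.019*Rg[:,2];print("graspTCP",tcp,"tz",Rg[:,2])
delta(tcp-.1*Rg[:,2],Rg,"pre");delta(tcp,Rg,"grasp")
a=np.load("top0.npz");im,d=a["im"],a["d"];P=cloud("top",d)
h=cv2.cvtColor(im,cv2.COLOR_BGR2HSV)
m=(h[...,0]>8)&(h[...,0]<30)&(h[...,1]>110);m[:182]=0;m[198:]=0;m[:,:330]=0;m[:,360:]=0
v,u=np.nonzero(m);print("post mask",len(u),u.min(),u.max(),v.min(),v.max(),u.mean(),v.mean(),ray("top",u.mean(),v.mean(),.055))
# tank outline: blue mask near rim height
mb=(h[...,0]>100)&(h[...,0]<125)&(h[...,1]>120)&(abs(P[...,2]-.12)<.015)&(d>0)
mb[:155]=0;mb[240:]=0;mb[:,:295]=0;mb[:,395:]=0
q=P[mb]
v,u=np.nonzero(mb)
c=cv2.minAreaRect(np.stack([u,v],1).astype(np.float32));print(len(u),c)
f=[]
for uu in range(310,378,4):
    vv=v[u==uu]
    if len(vv): f.append(ray("top",uu,vv.max()+.5,.12))
f=np.array(f);k=np.polyfit(f[:,1],f[:,0],1);print("front slope",k,"x at y=-.1",np.polyval(k,-.1), np.abs(np.polyval(k,f[:,1])-f[:,0]).max())
l=[];r=[]
for vv in range(185,216,3):
    uu=u[v==vv]
    if len(uu): l.append(ray("top",uu.min()-.5,vv,.12));r.append(ray("top",uu.max()+.5,vv,.12))
print(np.round(l,3)[:,:2].tolist(),np.round(r,3)[:,:2].tolist())
E
```

```text
graspTCP [0.46075877 0.25554141 0.05633688] tz [ 0.57931219 -0.09944289 -0.80901699]
pre cm [ 24.04 -28.55  -7.65] rot [-0.141 -0.613  0.113] deg 36.6
grasp cm [ 29.84 -29.55 -15.74] rot [-0.141 -0.613  0.113] deg 36.6
post mask 68 340 348 184 193 344.0 188.5 [ 0.57062715 -0.10086323  0.055     ]
185 ((344.37103271484375, 200.54498291015625), (82.24824523925781, 44.20610427856445), 5.000644207000732)
front slope [0.10448304 0.46834186] x at y=-.1 0.4578935604153507 0.0014820003150640693
[[0.578, 0.026], [0.568, 0.026], [0.559, 0.026], [0.55, 0.029], [0.54, 0.029], [0.531, 0.03], [0.518, -0.218], [0.512, 0.033], [0.503, 0.033], [0.49, -0.214], [0.484, 0.036]] [[0.575, -0.231], [0.565, -0.228], [0.556, -0.228], [0.546, -0.228], [0.537, -0.224], [0.528, -0.227], [0.518, -0.227], [0.509, -0.227], [0.499, -0.224], [0.49, -0.223], [0.481, -0.223]]
```

step_arm([
  [-1,0,0,8,0,0,0],
  [-1,0,0,8,0,0,0],
])

```text
time_s: 0.3
eef_pos: [0.1624, 0.551, 0.2954]
tool_rot: [2.516, 1.881, -0.002]
wrist_force: [0.8, -0.2, 1.2]
width: 0.0922
```

step_arm([
  [-1,3,-3.6,0,-0.018,-0.077,0.014],
  [-1,6,-7.1,0,-0.035,-0.153,0.028],
  [-1,9,-10.7,0,-0.053,-0.23,0.042],
  [-1,12,-14.3,0,-0.07,-0.306,0.057],
  [-1,15,-17.9,0,-0.088,-0.383,0.071],
  [-1,18,-21.4,-1,-0.106,-0.46,0.085],
  [-1,21,-25,-3,-0.123,-0.537,0.099],
  [-1,24,-28.5,-6,-0.141,-0.613,0.113],
  [-1,24,-28.5,-9,-0.141,-0.613,0.113],
  [-1,24,-28.5,-9,-0.141,-0.613,0.113],
], newtons=25)

```text
time_s: 1.3
eef_pos: [0.3996, 0.2628, 0.1993]
tool_rot: [1.998, 1.683, 0.532]
wrist_force: [-1.1, 0.9, -1.3]
width: 0.092
```

```bash
python3 - <<'E'
from h import *
Rg=tool(-.17,np.radians(36));tcp=np.array([.4608,.2555,.0563])
delta(tcp-.05*Rg[:,2],Rg,"pre5");delta(tcp,Rg,"grasp");print(get_obs()["q"].round(2))
E
```

```text
pre5 cm [  3.23  -0.23 -10.25] rot [ 0.005 -0.009  0.003] deg 0.6
grasp cm [  6.12  -0.73 -14.3 ] rot [ 0.005 -0.009  0.003] deg 0.6
[ 0.61 -0.36  2.23 -0.56  0.89 -0.52]
```

step_arm([
  [-1,1,0,-4,0.005,-0.009,0.003],
  [-1,2,-0.2,-7,0.005,-0.009,0.003],
  [-1,3.2,-0.2,-10.2,0.005,-0.009,0.003],
  [-1,4.2,-0.4,-11.6,0.005,-0.009,0.003],
  [-1,5.2,-0.6,-13,0.005,-0.009,0.003],
  [-1,6.1,-0.7,-14.3,0.005,-0.009,0.003],
  [-1,6.1,-0.7,-14.3,0.005,-0.009,0.003],
])

```text
time_s: 2.0
eef_pos: [0.4615, 0.2562, 0.0564]
tool_rot: [1.993, 1.681, 0.545]
wrist_force: [-0.5, -0.7, 0.5]
width: 0.0917
```

```bash
python3 - <<'E'
from h import *
Rg=tool(-.17,np.radians(36));tcp=np.array([.4608,.2555,.0563])
delta(tcp,Rg,"grasp");o=get_obs();print(o["q"].round(2),o["wrist_force"])
im,d=capture("scene");im2,_=capture("top")
cv2.imwrite("pics/g1.png",np.hstack([cv2.resize(im[170:310,330:470],(400,400)),cv2.resize(im2[160:300,180:320],(400,400))]))
E
```

```text
grasp cm [-0.07 -0.07 -0.01] rot [ 0.001 -0.     0.   ] deg 0.1
[ 0.5   0.03  2.23 -0.83  0.52 -0.23] [-0.45131721 -0.68687909  0.52475539]
```

View pics/g1.png

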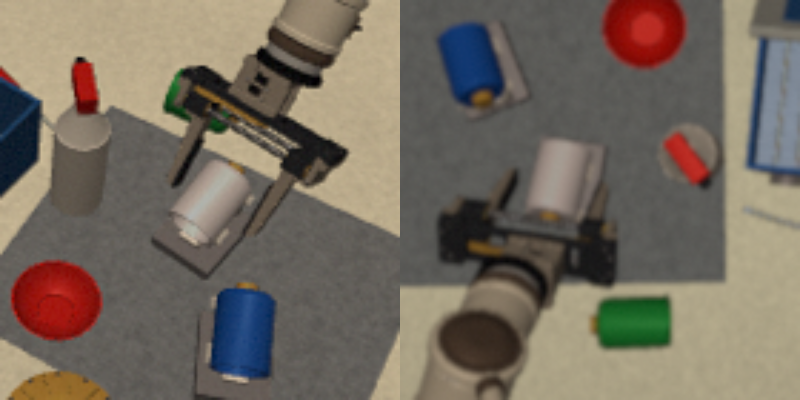

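The fingers straddle the aluminium bowl, which is at (210,205) left and (560,175) right in the crop. Closing now.

step_arm([
  [1,0,0,0,0,0,0],
  [1,0,0,0,0,0,0],
  [1,0,0,0,0,0,0],
  [1,0,0,0,0,0,0],
  [1,0,0,0,0,0,0],
  [1,0,0,0,0,0,0],
  [1,0,0,0,0,0,0],
  [1,0,0,0,0,0,0],
], newtons=25)

```text
time_s: 2.9
eef_pos: [0.4611, 0.2547, 0.0578]
tool_rot: [1.992, 1.678, 0.542]
wrist_force: [-3.8, -7.1, 7.1]
width: 0.0605
```

step_arm([
  [1,0,0,1,0,0,0],
  [1,0,0,3,0,0,0],
  [1,0,0,6,0,0,0],
  [1,0,0,9,0,0,0],
  [1,0,0,13,0,0,0],
  [1,0,0,17,0,0,0],
  [1,0,0,21,0,0,0],
  [1,0,0,25,0,0,0],
  [1,0,0,29,0,0,0],
  [1,0,0,29,0,0,0],
])

```text
time_s: 3.9
eef_pos: [0.463, 0.2558, 0.3554]
tool_rot: [1.989, 1.673, 0.556]
wrist_force: [0.3, 0.6, -0.8]
width: 0.0603
```

```bash
python3 - <<'E'
from h import *
o=get_obs();print(o["q"].round(2),o["wrist_force"],o["width"])
Rg=tool(-.17,np.radians(36));z=Rg[:,2];print("tool z",(z).round(4))
for k in(60,):print((np.radians(k)*z).round(3))
im,d=capture("scene");im2,d2=capture("top")
cv2.imwrite("pics/g2.png",np.hstack([cv2.resize(im[100:300,300:500],(400,400)),cv2.resize(im2[140:300,160:320],(400,400))]))
E
```

```text
[ 0.5  -0.37  1.94 -0.43  1.09 -0.79] [ 0.25798952  0.58612092 -0.83928238] 0.06025850167590886
tool z [ 0.5793 -0.0994 -0.809 ]
[ 0.607 -0.104 -0.847]
```

View pics/g2.png

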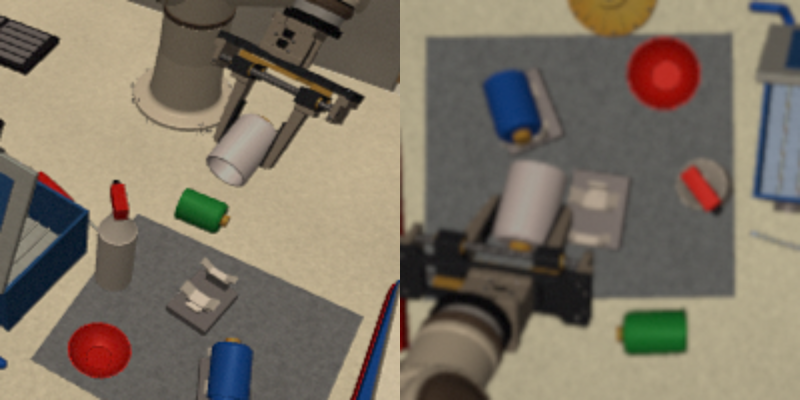

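step_arm([
  [1,0,-1.5,0,0.076,-0.013,-0.106],
  [1,0,-3,0,0.152,-0.026,-0.212],
  [1,0,-4.5,0,0.228,-0.039,-0.318],
  [1,0,-6,0,0.304,-0.052,-0.424],
  [1,0,-7.5,0,0.379,-0.065,-0.529],
  [1,0,-9,0,0.455,-0.078,-0.635],
  [1,0,-10.5,0,0.531,-0.091,-0.741],
  [1,0,-12,0,0.607,-0.104,-0.847],
])

```text
time_s: 4.8
eef_pos: [0.4594, 0.134, 0.3433]
tool_rot: [2.765, 0.486, 0.843]
wrist_force: [-0.7, -0.2, -2.6]
width: 0.0604
```

step_arm([
  [1,0,-1.5,0,0.076,-0.013,-0.106],
  [1,0,-3,0,0.152,-0.026,-0.212],
  [1,0,-4.5,0,0.228,-0.039,-0.318],
  [1,0,-6,0,0.304,-0.052,-0.424],
  [1,0,-7.5,0,0.379,-0.065,-0.529],
  [1,0,-9,0,0.455,-0.078,-0.635],
  [1,0,-10.5,0,0.531,-0.091,-0.741],
  [1,0,-12,0,0.607,-0.104,-0.847],
])

```text
time_s: 5.6
eef_pos: [0.4583, 0.0136, 0.3392]
tool_rot: [-2.713, 0.993, -0.899]
wrist_force: [-0.3, 0.2, -1.3]
width: 0.0607
```

```bash
python3 - <<'E'
from h import *
Rp=tool(-.105,np.radians(36),-1)
delta([.46,-.09,.33],Rp,"stage");print(get_obs()["q"].round(2))
E
```

```text
stage cm [  0.17 -10.36  -0.92] rot [ 0.589 -0.091 -0.784] deg 56.4
[-0.29 -0.77  2.2   0.09  1.11  0.4 ]
```

step_arm([
  [1,0.2,-1.3,0,0.074,-0.011,-0.098],
  [1,0.2,-2.6,0,0.147,-0.023,-0.196],
  [1,0.2,-3.9,0,0.221,-0.034,-0.294],
  [1,0.2,-5.2,0,0.295,-0.046,-0.392],
  [1,0.2,-6.5,0,0.368,-0.057,-0.49],
  [1,0.2,-7.8,0,0.442,-0.068,-0.588],
  [1,0.2,-9.1,0,0.515,-0.08,-0.686],
  [1,0.2,-10.4,0,0.589,-0.091,-0.784],
  [1,0.2,-10.4,0,0.589,-0.091,-0.784],
])

```text
time_s: 6.5
eef_pos: [0.4592, -0.0913, 0.3353]
tool_rot: [-1.77, 1.976, -0.632]
wrist_force: [-0.8, 0.2, -1.9]
width: 0.0606
```

```bash
python3 - <<'E'
from h import *
Rp=tool(-.105,np.radians(36),-1)
delta([.46,-.09,.33],Rp,"stage");o=get_obs();print(o["q"].round(2),o["eef_pos"])
im,d=capture("scene");im2,d2=capture("top")
np.savez("s3.npz",im=im,d=d,im2=im2,d2=d2)
P=cloud("scene",d);Q=cloud("top",d2)
# bowl points near expected grasp point
G=o["eef_pos"]-.019*R.from_rotvec(o["tool_rot"]).as_matrix()[:,2];print("G",G)
cv2.imwrite("pics/g3.png",np.hstack([cv2.resize(im[60:260,200:400],(400,400)),cv2.resize(im2[140:280,280:420],(400,400))]))
E
```

```text
stage cm [ 0.08  0.13 -0.53] rot [-0.004 -0.005  0.004] deg 0.4
[-0.7  -0.76  2.2   0.36  1.19  0.94] [ 0.45919495 -0.09128601  0.33526758]
G [ 0.44817396 -0.09014277  0.35070231]
```

View pics/g3.png

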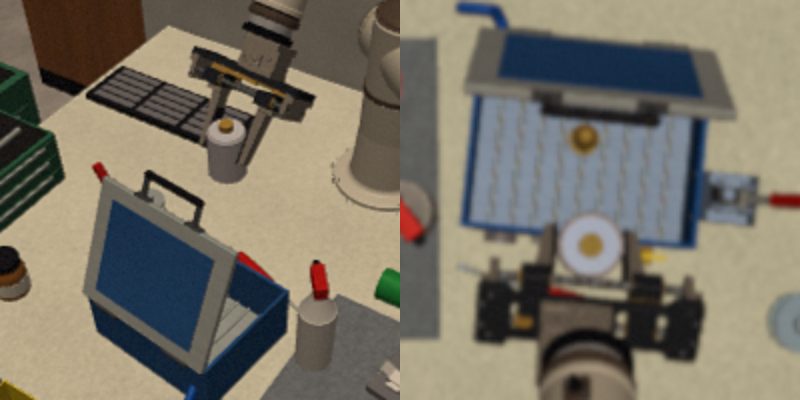

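The bowl is held upright, mouth down, with its end disc at about (346.5,225) in the top view and the post at (344,188.3). I'll check its axis and height against the pads.

```bash
python3 - <<'E'
from h import *
a=np.load("s3.npz");Q=cloud("top",a["d2"]);P=cloud("scene",a["d"]);o=get_obs()
G=np.array([.4482,-.0901,.3507])
m=(np.hypot(Q[...,0]-G[0]-.003,Q[...,1]-G[1])<.05)&(Q[...,2]>.36)&(Q[...,2]<.385)
I=a["im2"].astype(int);m[:, :]&=(I.min(-1)>120)
m[:210]=0
v,u=np.nonzero(m);(cx,cy),r=cv2.minEnclosingCircle(np.stack([u,v],1).astype(np.float32))
print(len(u),u.min(),u.max(),v.min(),v.max(),"c",cx,cy,r)
q=Q[m];zt=np.median(q[:,2]);A=np.c_[q[:,:2]-q[:,:2].mean(0),np.ones(len(q))];s=np.linalg.lstsq(A,q[:,2],rcond=None)[0]
print("end z",zt,"expected",G[2]+.028,"slope",s,"circle centre",ray("top",cx,cy,zt),"mean xy",q.mean(0))
h=cv2.cvtColor(a["im2"],cv2.COLOR_BGR2HSV)
b=(h[...,0]>8)&(h[...,0]<30)&(h[...,1]>90)&(Q[...,2]>.37)&(Q[...,2]<.41);b[:210]=0;b[240:]=0;b[:,:335]=0;b[:,358:]=0
v,u=np.nonzero(b);print("boss",len(u),u.mean(),v.mean(),ray("top",u.mean(),v.mean(),zt+.01),np.median(Q[b],0))
# side axis from scene view
m=(np.hypot(P[...,0]-G[0],P[...,1]-G[1])<.045)&(P[...,2]>.29)&(P[...,2]<.37)&(a["im"].min(-1)>70)
q=P[m];
for lo in(.29,.31,.33,.35):
    k=q[abs(q[:,2]-lo-.01)<.01];print(lo,len(k),k.mean(0).round(4))
E
```

```text
318 336 357 215 236 c 346.19232177734375 225.88461303710938 11.664155006408691
end z 0.37914114601909465 expected 0.37870000000000004 slope [-0.03264838  0.01354045  0.37914767] circle centre [ 0.44919692 -0.08944733  0.37914115] mean xy [ 0.45132099 -0.0901975   0.37914767]
boss 44 346.40909090909093 225.45454545454547 [ 0.45030542 -0.08949106  0.38914115] [ 0.45018493 -0.08867292  0.38959774]
0.29 46 [ 0.4707 -0.0773  0.3038]
0.31 72 [ 0.4761 -0.0828  0.3199]
0.33 72 [ 0.4754 -0.0804  0.3407]
0.35 98 [ 0.4694 -0.0837  0.3598]
```

step_arm([
  [1,0,0,-3,-0.004,-0.005,0.004],
  [1,0,0,-6,-0.004,-0.005,0.004],
  [1,0,0,-9,-0.004,-0.005,0.004],
  [1,0,0,-12,-0.004,-0.005,0.004],
  [1,1,0,-14.5,-0.004,-0.005,0.004],
  [1,4,-0.3,-14.9,-0.004,-0.005,0.004],
  [1,7,-0.6,-14.9,-0.004,-0.005,0.004],
  [1,10,-0.9,-14.9,-0.004,-0.005,0.004],
  [1,12.1,-1.1,-14.9,-0.004,-0.005,0.004],
  [1,12.1,-1.1,-14.9,-0.004,-0.005,0.004],
])

```text
time_s: 7.6
eef_pos: [0.5819, -0.0997, 0.1866]
tool_rot: [-1.782, 1.96, -0.639]
wrist_force: [-0.1, -0.3, -1.7]
width: 0.0607
```

```bash
python3 - <<'E'
from h import *
Rp=tool(-.105,np.radians(36),-1)
o=get_obs();print(o["q"].round(2),o["wrist_force"])
delta([.580,-.1024,.058],Rp,"seat")
im,d=capture("scene");im2,d2=capture("top");np.savez("s4.npz",im=im,d=d,im2=im2,d2=d2)
cv2.imwrite("pics/g4.png",np.hstack([cv2.resize(im[100:260,220:380],(400,400)),cv2.resize(im2[140:280,280:420],(400,400))]))
E
```

```text
[-0.51 -0.22  2.15  0.39  0.66  0.92] [-0.07097005 -0.31153893 -1.74009921]
seat cm [ -0.19  -0.27 -12.86] rot [ 0.003 -0.    -0.009] deg 0.5
```

View pics/g4.png

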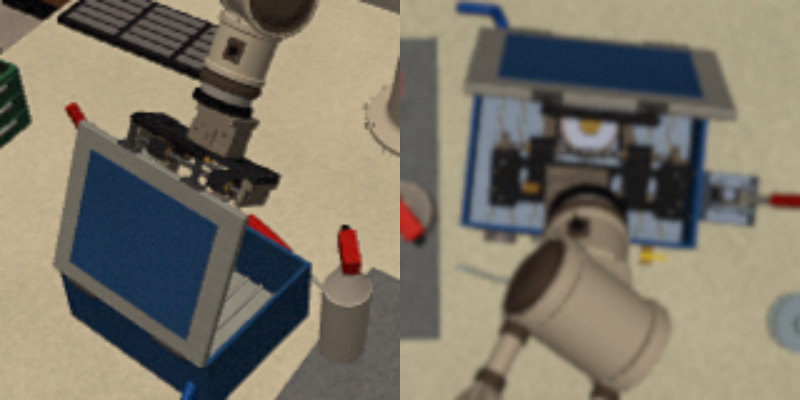

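The bowl is over the post under the lid, end disc at about (590,130) in the crop. Lowering now.

step_arm([
  [1,-0.2,-0.3,-2,0.003,0,-0.009],
  [1,-0.2,-0.3,-4,0.003,0,-0.009],
  [1,-0.2,-0.3,-6,0.003,0,-0.009],
  [1,-0.2,-0.3,-8,0.003,0,-0.009],
  [1,-0.2,-0.3,-10,0.003,0,-0.009],
  [1,-0.2,-0.3,-11.2,0.003,0,-0.009],
  [1,-0.2,-0.3,-11.8,0.003,0,-0.009],
  [1,-0.2,-0.3,-12.2,0.003,0,-0.009],
  [1,-0.2,-0.3,-12.4,0.003,0,-0.009],
  [1,-0.2,-0.3,-12.4,0.003,0,-0.009],
])

```text
time_s: 8.7
eef_pos: [0.5782, -0.1027, 0.0627]
tool_rot: [-1.772, 1.97, -0.639]
wrist_force: [0.2, 1.2, -1.8]
width: 0.0605
```

step_arm([
  [1,0,0,-0.1,0,0,0],
  [1,0,0,-0.2,0,0,0],
  [1,0,0,-0.3,0,0,0],
  [1,0,0,-0.3,0,0,0],
])

```text
time_s: 9.1
eef_pos: [0.5782, -0.1026, 0.0596]
tool_rot: [-1.772, 1.97, -0.639]
wrist_force: [-0.3, 0.5, -1.5]
width: 0.0603
```

step_arm([
  [1,0,0,-0.1,0,0,0],
  [1,0,0,-0.2,0,0,0],
  [1,0,0,-0.2,0,0,0],
])

```text
time_s: 9.4
eef_pos: [0.5791, -0.103, 0.0589]
tool_rot: [-1.771, 1.968, -0.641]
wrist_force: [-4.0, 0.7, 5.5]
width: 0.0607
```

step_arm([
  [1,0,0,-0.1,0,0,0],
  [1,0,0,-0.2,0,0,0],
  [1,0,0,-0.2,0,0,0],
])

```text
time_s: 9.7
eef_pos: [0.5805, -0.1035, 0.0588]
tool_rot: [-1.769, 1.966, -0.644]
wrist_force: [-5.0, 2.0, 9.8]
width: 0.0605
```

step_arm([
  [0.1,0,0,0.1,0,0,0],
  [-0.2,0,0,0.1,0,0,0],
  [-0.5,0,0,0.1,0,0,0],
  [-0.8,0,0,0.1,0,0,0],
  [-0.8,0,0,0.1,0,0,0],
  [-0.8,0,0,0.1,0,0,0],
])

```text
time_s: 10.3
eef_pos: [0.5807, -0.1036, 0.0599]
tool_rot: [-1.769, 1.966, -0.645]
wrist_force: [0.2, -0.2, -0.1]
width: 0.0826
```

step_arm([
  [-0.8,-1.2,0.1,1.6,0,0,0],
  [-0.8,-3,0.3,4,0,0,0],
  [-0.8,-5.4,0.5,7.2,0,0,0],
  [-0.8,-7.8,0.8,10.4,0,0,0],
  [-0.8,-10,1,14,0,0,0],
  [-0.8,-12,1,18,0,0,0],
  [-0.8,-14,1,22,0,0,0],
  [-0.8,-16,1,26,0,0,0],
  [-0.8,-17,1,30,0,0,0],
])

```text
time_s: 11.2
eef_pos: [0.4101, -0.0937, 0.3606]
tool_rot: [-1.769, 1.968, -0.642]
wrist_force: [0.1, -1.3, 1.8]
width: 0.0829
```

```bash
python3 - <<'E'
from h import *
o=get_obs();print(o["q"].round(2),o["eef_pos"],o["width"])
im,d=capture("scene");im2,d2=capture("top");np.savez("s5.npz",im=im,d=d,im2=im2,d2=d2)
cv2.imwrite("pics/g5.png",np.hstack([cv2.resize(im[100:260,220:380],(400,400)),cv2.resize(im2[140:280,280:420],(400,400))]))
Q=cloud("top",d2);P=cloud("scene",d)
print("bowl top pts");m=(np.hypot(Q[...,0]-.571,Q[...,1]+.101)<.04)&(Q[...,2]>.09)&(Q[...,2]<.13)
q=Q[m];print(len(q),np.median(q,0),np.percentile(q,[5,95],0).round(3))
for PP,I in((Q,im2),(P,im)):
    m=(I.max(-1)<60)&(PP[...,2]>.3)&(PP[...,2]<.4)&(PP[...,0]>.5)&(PP[...,0]<.65)&(abs(PP[...,1]+.1)<.07)
    q=PP[m];print("handle",len(q),q.mean(0).round(3),np.percentile(q,[3,97],0).round(3).tolist())
    z=q[q[:,2]>np.percentile(q[:,2],50)];print(len(z),z.mean(0))
E
```

```text
[-0.86 -0.94  2.24  0.43  1.38  0.83] [ 0.41008692 -0.09370264  0.3606098 ] 0.0829143052553195
bowl top pts
231 [ 0.56482237 -0.10129426  0.10286994] [[ 0.543 -0.127  0.097]
 [ 0.584 -0.077  0.116]]
handle 197 [ 0.573 -0.103  0.343] [[0.562, -0.159, 0.314], [0.591, -0.049, 0.358]]
98 [ 0.5681215  -0.10199121  0.35419196]
handle 194 [ 0.578 -0.099  0.34 ] [[0.566, -0.159, 0.316], [0.595, -0.045, 0.355]]
97 [ 0.57278801 -0.09698371  0.35213951]
```

View pics/g5.png

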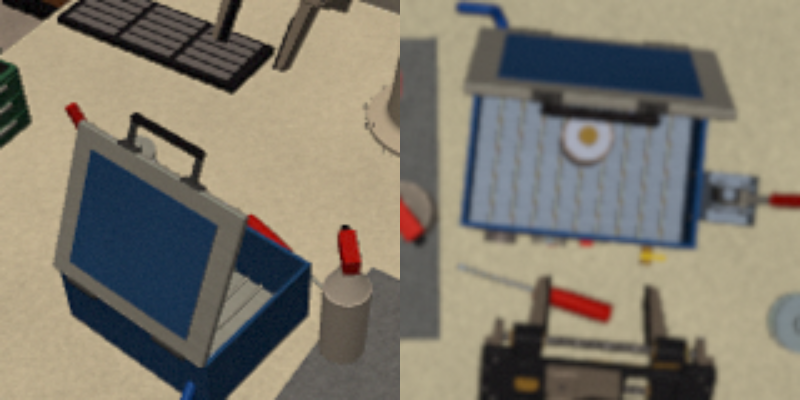

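The top view shows the bowl over the post. Its end is at z 0.103 against 0.102 expected, so it is seated, and both the fingers and the lid are clear. Next is the lid handle, with the jaws along washer x and the tool pointing down.

```bash
cat >> h.py <<'E'
def down(psi):
    z=np.array([0,0,-1.]);x=np.array([np.cos(psi),np.sin(psi),0]);return np.stack([x,np.cross(z,x),z],1)
E
python3 - <<'E'
from h import *
delta([.50,-.095,.43],down(-.105),"A");delta([.57,-.101,.335],down(-.105),"B")
R0=R.from_rotvec(get_obs()["tool_rot"]);r=(R.from_matrix(down(-.105))*R0.inv()).as_rotvec()
r2=(R.from_matrix(down(-.105))*(R.from_rotvec(r*.5)*R0).inv()).as_rotvec();print(r/2,r2)
H=np.array([.6635,-.111,.12]);x=np.array([np.cos(.105),-np.sin(.105),0])
for b in np.arange(1.183,-.05,-.1):print(b.round(3),((H-x*.248*np.cos(b)+[0,0,.248*np.sin(b)])-(H-x*.248*np.cos(1.183)+[0,0,.248*np.sin(1.183)])).round(4)*100)
E
```

```text
A cm [8.84 0.04 6.42] rot [-0.44   0.555  1.513] deg 95.7
B cm [15.84 -0.56 -3.08] rot [-0.44   0.555  1.513] deg 95.7
[-0.22002304  0.27746864  0.75656182] [-0.22002304  0.27746864  0.75656182]
1.183 [0. 0. 0.]
1.083 [-2.23  0.24 -1.05]
0.983 [-4.35  0.46 -2.32]
0.883 [-6.33  0.67 -3.8 ]
0.783 [-8.15  0.86 -5.46]
0.683 [-9.8   1.03 -7.31]
0.583 [-11.26   1.19  -9.31]
0.483 [-12.52   1.32 -11.44]
0.383 [-13.55   1.43 -13.69]
0.283 [-14.36   1.51 -16.03]
0.183 [-14.93   1.57 -18.45]
0.083 [-15.25   1.61 -20.9 ]
-0.017 [-15.33   1.62 -23.38]
```

step_arm([
  [0.1,1,0,1,-0.031,0.04,0.108],
  [0.1,2,0,2,-0.063,0.079,0.216],
  [0.1,3,0,3,-0.094,0.119,0.324],
  [0.1,4,0,4,-0.126,0.159,0.432],
  [0.1,4.5,0,5,-0.157,0.198,0.54],
  [0.1,5,0,5.5,-0.189,0.238,0.648],
  [0.1,5,0,6,-0.22,0.277,0.757],
  [0.1,5,0,6,-0.22,0.277,0.757],
])

```text
time_s: 12.1
eef_pos: [0.4625, -0.0953, 0.4254]
tool_rot: [-2.621, 1.214, -0.377]
wrist_force: [0.6, -0.1, -0.3]
width: 0.0415
```

step_arm([
  [0.1,0.5,0,0,-0.031,0.04,0.108],
  [0.1,1,0,0,-0.063,0.079,0.216],
  [0.1,1.5,0,0,-0.094,0.119,0.324],
  [0.1,2,0,0,-0.126,0.159,0.432],
  [0.1,2.5,0,0,-0.157,0.198,0.54],
  [0.1,3,0,0,-0.189,0.238,0.648],
  [0.1,4,0,0,-0.22,0.277,0.757],
  [0.1,4,0,0,-0.22,0.277,0.757],
])

```text
time_s: 12.9
eef_pos: [0.503, -0.0944, 0.4238]
tool_rot: [-3.136, 0.161, 0.004]
wrist_force: [-0.4, 0.1, -0.3]
width: 0.0414
```

```bash
python3 - <<'E'
from h import *
o=get_obs();print(o["q"].round(2),o["eef_pos"],o["width"])
delta([.57,-.101,.42],down(-.105),"B0");delta([.57,-.101,.335],down(-.105),"B")
E
```

```text
[-0.42 -0.05  1.41  0.    1.79 -0.32] [ 0.50303879 -0.09442897  0.42376886] 0.04144185036176572
B0 cm [ 6.7  -0.66 -0.38] rot [-0.002 -0.002 -0.003] deg 0.2
B cm [ 6.7  -0.66 -8.88] rot [-0.002 -0.002 -0.003] deg 0.2
```

step_arm([
  [0.1,3,-0.3,0,0,0,0],
  [0.1,6,-0.6,0,0,0,0],
  [0.1,6.7,-0.7,-1,0,0,0],
  [0.1,6.7,-0.7,-4,0,0,0],
  [0.1,6.7,-0.7,-6.5,0,0,0],
  [0.1,6.7,-0.7,-8,0,0,0],
  [0.1,6.7,-0.7,-8.9,0,0,0],
  [0.1,6.7,-0.7,-8.9,0,0,0],
], newtons=6)

```text
time_s: 13.7
eef_pos: [0.5692, -0.1013, 0.3339]
tool_rot: [-3.135, 0.162, 0.006]
wrist_force: [-1.4, 0.2, 0.2]
width: 0.0414
```

step_arm([
  [1,0,0,0,0,0,0],
  [1,0,0,0,0,0,0],
  [1,0,0,0,0,0,0],
  [1,0,0,0,0,0,0],
  [1,0,0,0,0,0,0],
  [1,0,0,0,0,0,0],
], newtons=6)

```text
time_s: 14.3
eef_pos: [0.5689, -0.1014, 0.3347]
tool_rot: [-3.136, 0.163, 0.006]
wrist_force: [-3.7, 1.5, 4.5]
width: 0.0118
```

step_arm([
  [1,-1.1,0.1,-0.5,0,0,0],
  [1,-2.2,0.2,-1.1,0,0,0],
  [1,-3.3,0.35,-1.7,0,0,0],
  [1,-4.4,0.5,-2.3,0,0,0],
  [1,-5.4,0.6,-3.1,0,0,0],
  [1,-6.3,0.7,-3.8,0,0,0],
  [1,-7.2,0.8,-4.6,0,0,0],
  [1,-8.2,0.9,-5.5,0,0,0],
  [1,-8.2,0.9,-5.5,0,0,0],
], newtons=8)

```text
time_s: 15.2
eef_pos: [0.4864, -0.0919, 0.278]
tool_rot: [-3.134, 0.163, 0.007]
wrist_force: [2.1, 0.5, -7.4]
width: 0.0116
```

```bash
python3 - <<'E'
from h import *
o=get_obs();print(o["q"].round(2),o["eef_pos"],o["width"])
im,d=capture("scene");np.savez("s6.npz",im=im,d=d);cv2.imwrite("pics/g6.png",cv2.resize(im[80:260,200:400],(660,594)))
E
```

```text
[-0.43 -0.09  1.72  0.    1.51 -0.33] [ 0.48639475 -0.09188047  0.27795992] 0.011610612936657588
```

View pics/g6.png

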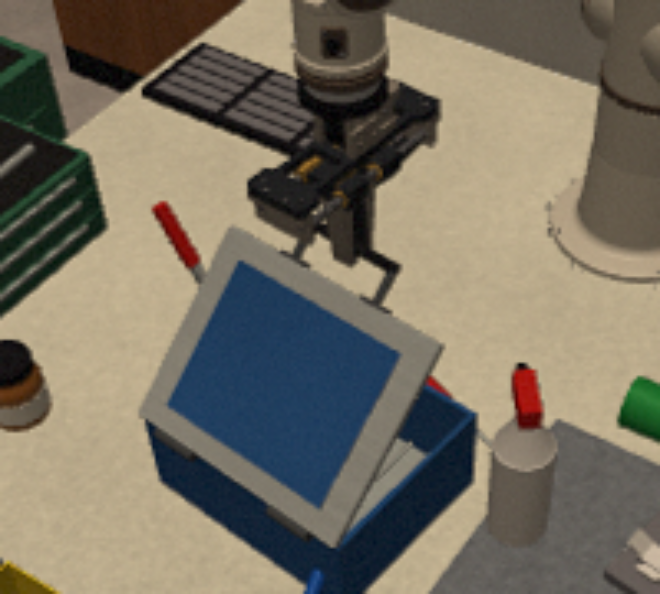

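The lid follows with the bar held in the fingers, at (365,255) in the crop. Continuing along the arc.

step_arm([
  [1,-0.8,0.1,-0.9,0,0,0],
  [1,-1.6,0.2,-1.8,0,0,0],
  [1,-2.4,0.25,-2.8,0,0,0],
  [1,-3.1,0.3,-3.8,0,0,0],
  [1,-3.7,0.4,-4.9,0,0,0],
  [1,-4.3,0.45,-6,0,0,0],
  [1,-4.9,0.5,-7.1,0,0,0],
  [1,-5.4,0.55,-8.2,0,0,0],
  [1,-5.4,0.55,-8.2,0,0,0],
])

```text
time_s: 16.15
eef_pos: [0.4344, -0.0859, 0.1949]
tool_rot: [-3.133, 0.163, -0.0]
wrist_force: [12.4, 2.1, -9.9]
width: 0.0114
```

step_arm([
  [1,-0.4,0.05,-1.2,0,0,0],
  [1,-0.8,0.1,-2.4,0,0,0],
  [1,-1.1,0.1,-3.6,0,0,0],
  [1,-1.4,0.15,-4.8,0,0,0],
  [1,-1.6,0.2,-6,0,0,0],
  [1,-1.7,0.2,-7.2,0,0,0],
  [1,-1.75,0.2,-8.2,0,0,0],
  [1,-1.75,0.2,-8.7,0,0,0],
  [1,-1.75,0.2,-8.7,0,0,0],
])

```text
time_s: 17.05
eef_pos: [0.4197, -0.0855, 0.1093]
tool_rot: [-3.135, 0.164, -0.011]
wrist_force: [8.1, -1.6, 1.9]
width: 0.0113
```

step_arm([
  [1,0.3,0,-0.3,0,0,0],
  [1,0.3,0,-0.5,0,0,0],
  [1,0.3,0,-0.5,0,0,0],
])

```text
time_s: 17.35
eef_pos: [0.4197, -0.0854, 0.1035]
tool_rot: [-3.136, 0.163, 0.001]
wrist_force: [-9.2, -0.3, 8.0]
width: 0.0112
```

```bash
python3 - <<'E'
from h import *
o=get_obs();print(o["eef_pos"],o["wrist_force"])
im,d=capture("scene");im2,d2=capture("top");np.savez("s7.npz",im=im,d=d,im2=im2,d2=d2)
x=np.array([np.cos(.105),-np.sin(.105)]);y=np.array([-x[1],x[0]])
for n,PP in(("scene",cloud("scene",d)),("top",cloud("top",d2))):
    w=PP[...,:2]-[.559,-.0997];a=w@x;b=w@y
    m=(abs(a)<.1)&(abs(b)<.12)&(PP[...,2]>.1)&(PP[...,2]<.16)
    A=np.c_[a[m],b[m],np.ones(m.sum())];s=np.linalg.lstsq(A,PP[...,2][m],rcond=None)[0];print(n,m.sum(),"lid slope",s)
E
```

```text
[ 0.41971183 -0.08544482  0.10347193] [-9.16716269 -0.25294641  8.0420121 ]
scene 3349 lid slope [ 0.00201467 -0.00273312  0.13334987]
top 4550 lid slope [0.00018605 0.00162307 0.13383247]
```

The lid slope is 0 within noise and its top is at about 0.133, so it is closed. Opening slightly and lifting off.

step_arm([
  [0.5,-0.15,0,0.1,0,0,0],
  [0.5,-0.15,0,0.1,0,0,0],
  [0.5,-0.15,0,0.1,0,0,0],
  [0.5,-0.15,0,0.1,0,0,0],
  [0.5,-0.15,0,0.1,0,0,0],
])

```text
time_s: 17.95
eef_pos: [0.4182, -0.0855, 0.1044]
tool_rot: [-3.136, 0.163, 0.001]
wrist_force: [0.0, -0.2, -0.2]
width: 0.0231
```

step_arm([
  [0.5,-0.15,0,1,0,0,0],
  [0.5,-0.15,0,3,0,0,0],
  [0.5,-0.15,0,6,0,0,0],
  [0.5,-0.15,0,10,0,0,0],
  [1,-0.15,0,14,0,0,0],
  [1,-0.15,0,18,0,0,0],
  [1,-0.15,0,22,0,0,0],
])

```text
time_s: 18.65
eef_pos: [0.4164, -0.0853, 0.327]
tool_rot: [-3.136, 0.163, -0.001]
wrist_force: [0.4, -0.6, 0.6]
width: 0.0013
```

```bash
python3 - <<'E'
from h import *
o=get_obs();print(o["eef_pos"],o["wrist_force"],o["q"].round(2))
im,d=capture("scene");im2,d2=capture("top");np.savez("s8.npz",im=im,d=d,im2=im2,d2=d2)
x=np.array([np.cos(.105),-np.sin(.105)]);y=np.array([-x[1],x[0]])
P,Q=cloud("scene",d),cloud("top",d2)
for n,PP,I in(("scene",P,im),("top",Q,im2)):
    w=PP[...,:2]-[.559,-.0997];a=w@x;b=w@y
    m=(abs(a)<.1)&(abs(b)<.12)&(PP[...,2]>.1)&(PP[...,2]<.16)
    A=np.c_[a[m],b[m],np.ones(m.sum())];s=np.linalg.lstsq(A,PP[...,2][m],rcond=None)[0];print(n,m.sum(),"lid slope",s)
    h=cv2.cvtColor(I,cv2.COLOR_BGR2HSV);r=((h[...,0]<8)|(h[...,0]>172))&(h[...,1]>120)&(h[...,2]>50)
    r&=(PP[...,2]>.13)&(PP[...,2]<.28)&(PP[...,1]<-.2)&(PP[...,1]>-.4)
    q=PP[r];print("grip",len(q),q.mean(0).round(3),np.percentile(q,[3,97],0).round(3).tolist())
piv=np.array([.559,-.0997])-.045*x-.174*y;print("pivot",piv,"down dir",-y)
for t in(1.1,0.9,.7,.5,.3,.1,0):print(t,(piv-y*.08*np.cos(t)).round(4),(.138+.08*np.sin(t)).round(4))
E
```

```text
[ 0.41640231 -0.08531433  0.32696351] [ 0.44712638 -0.64905728  0.55549939] [-0.49 -0.3   1.81  0.    1.63 -0.39]
scene 3370 lid slope [ 0.0016624  -0.00168631  0.13330315]
grip 103 [ 0.497 -0.308  0.21 ] [[0.487, -0.328, 0.182], [0.504, -0.288, 0.237]]
top 4372 lid slope [0.00078123 0.00105503 0.13386366]
grip 94 [ 0.492 -0.312  0.216] [[0.485, -0.335, 0.185], [0.499, -0.29, 0.24]]
pivot [ 0.49601139 -0.26802538] down dir [-0.10480717 -0.99449256]
1.1 [ 0.4922 -0.3041] 0.2093
0.9 [ 0.4908 -0.3175] 0.2007
0.7 [ 0.4896 -0.3289] 0.1895
0.5 [ 0.4887 -0.3378] 0.1764
0.3 [ 0.488 -0.344] 0.1616
0.1 [ 0.4877 -0.3472] 0.146
0 [ 0.4876 -0.3476] 0.138
```

step_arm([
  [1,1.5,-4.1,0,0,0,0],
  [1,3.1,-8.2,0,0,0,0],
  [1,4.6,-12.3,0,0,0,0],
  [1,6.2,-16.4,-1,0,0,0],
  [1,7.7,-20.3,-3,0,0,0],
  [1,7.7,-20.5,-5,0,0,0],
  [1,7.7,-20.5,-5,0,0,0],
], newtons=20)

```text
time_s: 19.45
eef_pos: [0.4943, -0.2912, 0.2772]
tool_rot: [-3.136, 0.165, -0.006]
wrist_force: [0.3, 0.3, -0.0]
width: 0.0006
```

```bash
python3 - <<'E'
from h import *
o=get_obs();p=o["eef_pos"];print(p,o["q"].round(2))
for w in [(.4933,-.2939,.236),(.4933,-.2939,.226),(.4915,-.3106,.2174),(.49,-.3252,.2053),(.4887,-.3371,.1906),(.4878,-.346,.1737),(.4872,-.3512,.1555),(.4871,-.3525,.141)]:print(((np.array(w)-p)*100).round(1))
E
```

```text
[ 0.49428702 -0.29123245  0.27719292] [-0.75  0.12  1.52  0.    1.5  -0.64]
[-0.1 -0.3 -4.1]
[-0.1 -0.3 -5.1]
[-0.3 -1.9 -6. ]
[-0.4 -3.4 -7.2]
[-0.6 -4.6 -8.7]
[ -0.6  -5.5 -10.3]
[ -0.7  -6.  -12.2]
[ -0.7  -6.1 -13.6]
```

step_arm([
  [1,-0.1,-0.3,-3,0,0,0],
  [1,-0.1,-0.3,-5.1,0,0,0],
  [1,-0.2,-1.1,-5.6,0,0,0],
  [1,-0.3,-1.9,-6.1,0,0,0],
  [1,-0.3,-2.7,-6.7,0,0,0],
  [1,-0.4,-3.4,-7.4,0,0,0],
  [1,-0.5,-4,-8.1,0,0,0],
  [1,-0.6,-4.6,-8.9,0,0,0],
  [1,-0.6,-4.6,-8.9,0,0,0],
])

```text
time_s: 20.35
eef_pos: [0.4876, -0.3377, 0.1868]
tool_rot: [-3.135, 0.166, -0.004]
wrist_force: [-0.2, 0.0, -1.1]
width: 0.0001
```

step_arm([
  [1,0,-0.5,-0.8,0,0,0],
  [1,0,-0.9,-1.6,0,0,0],
  [1,0,-1.2,-2.5,0,0,0],
  [1,-0.1,-1.4,-3.4,0,0,0],
  [1,-0.1,-1.5,-4.2,0,0,0],
  [1,-0.1,-1.5,-4.7,0,0,0],
  [1,-0.1,-1.5,-4.9,0,0,0],
  [1,-0.1,-1.5,-4.9,0,0,0],
])

```text
time_s: 21.15
eef_pos: [0.4868, -0.353, 0.1456]
tool_rot: [-3.136, 0.164, -0.004]
wrist_force: [-15.5, 14.9, 41.5]
width: 0.0006
```

```bash
cat > chk.py <<'E'
from h import *
o=get_obs();print(o["eef_pos"],o["wrist_force"],o["q"].round(2))
im,d=capture("scene");im2,d2=capture("top");np.savez("s9.npz",im=im,d=d,im2=im2,d2=d2)
for n,PP,I in(("scene",cloud("scene",d),im),("top",cloud("top",d2),im2)):
    h=cv2.cvtColor(I,cv2.COLOR_BGR2HSV);r=((h[...,0]<8)|(h[...,0]>172))&(h[...,1]>120)&(h[...,2]>50)
    r&=(PP[...,2]>.11)&(PP[...,2]<.28)&(PP[...,1]<-.2)&(PP[...,1]>-.42)
    q=PP[r]
    if len(q)>5:print(n,"grip",len(q),q.mean(0).round(3),np.percentile(q,[3,97],0).round(3).tolist(),"slope",np.polyfit(-q[:,1],q[:,2],1)[0])
    w=PP[...,:2]-[.559,-.0997];x=np.array([.9945,-.1048]);a=w@x;b=w@np.array([.1048,.9945])
    m=(abs(a)<.1)&(abs(b)<.12)&(PP[...,2]>.1)&(PP[...,2]<.16)
    print("lid slope",np.linalg.lstsq(np.c_[a[m],b[m],np.ones(m.sum())],PP[...,2][m],rcond=None)[0].round(4))
cv2.imwrite("pics/fin.png",np.hstack([cv2.resize(im[100:260,200:360],(400,400)),cv2.resize(im2[140:280,280:450],(486,400))[:,:400]]))
E
python3 chk.py
```

```text
[ 0.48681389 -0.35296098  0.14561936] [-15.49618458  14.86846025  41.53103804] [-0.83  0.28  1.59  0.    1.27 -0.73]
scene grip 57 [ 0.495 -0.339  0.144] [[0.487, -0.376, 0.135], [0.503, -0.313, 0.154]] slope -0.018250296714931568
lid slope [-0.0023 -0.0064  0.1337]
top grip 36 [ 0.491 -0.325  0.146] [[0.485, -0.338, 0.141], [0.497, -0.313, 0.151]] slope -0.08194599809762111
lid slope [-0.0021 -0.0033  0.134 ]
```

The clamp handle is level at its stop. Retracting.

step_arm([
  [1,0,0,1,0,0,0],
  [1,0,0,4,0,0,0],
  [1,0,0,8,0,0,0],
  [1,0,0,12,0,0,0],
  [1,-2,0,16,0,0,0],
  [1,-5,0,18,0,0,0],
  [1,-9,0,18,0,0,0],
  [1,-13,0,18,0,0,0],
  [1,-13,0,18,0,0,0],
])

```text
time_s: 22.15
eef_pos: [0.3537, -0.3531, 0.3252]
tool_rot: [-3.136, 0.17, -0.002]
wrist_force: [-0.7, 0.5, 0.5]
width: -0.0
```

```bash
python3 chk.py
```

```text
[ 0.35372799 -0.35309657  0.3252078 ] [-0.70822777  0.50996113  0.531519  ] [-1.03 -0.09  1.64  0.    1.6  -0.92]
scene grip 77 [ 0.493 -0.345  0.144] [[0.482, -0.377, 0.137], [0.5, -0.312, 0.149]] slope 0.012738455468775584
lid slope [-0.0011 -0.0072  0.1337]
top grip 97 [ 0.488 -0.347  0.146] [[0.481, -0.379, 0.141], [0.495, -0.315, 0.152]] slope 0.0027645734961059395
lid slope [-0.0011 -0.003   0.1339]
```

View pics/fin.png

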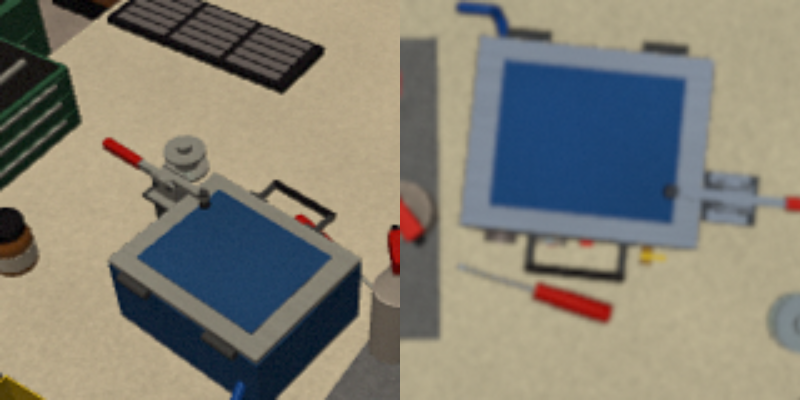

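The lid is shut, with the hold-down arm pressing on it at (205,200). The red handle is level (slope 0.003–0.013), and the arm is clear of everything.

```bash
python3 -c "
from rig import *
print(sign_off())"
```

```text
the job is handed in; nothing more can be done
None
```

The aluminium bowl is in the washer, mouth down over the spray post. The lid is closed and the clamp is pressed fully down, and I handed the job in at about 22 s of the 72 s allowed.

- **Bowl:** I set it down under light contact force (5–10 N). After I let go, its closed end measured z 0.103 m against 0.102 m expected for a seated bowl. Once the lid was shut I could no longer see it, so the seating was not checked again after that.
- **Lid:** I followed the handle round its arc at roughly 0.5 rad/s commanded, well under the slam limit of 2 rad/s. Afterwards the lid plate measured level to about 0.002 rad front to back, with its top about 2 mm above nominal, which is within the camera calibration.
- **Clamp:** The handle measured level to about 0.01 rad. Pressing it onto its stop briefly put about 47 N on the fingertips, far below the 120 N wrist limit.
- **Everything else:** I saw no contact with the blue bowl, spray bottle or other loose items. I did not measure their positions again at the end.

No check failed or disagreed. At one point, while backing away from the bowl, joint 2 read -0.94, right at its lower range limit.

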